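# Seat the mask carrier and throw the two-stage vacuum lever

## Task

With the fingertips, push the black mask carrier along its guide rails until it sits fully home against the far stop of the nest, and only then push the vacuum lever on the grey valve box past its first detent (half vacuum) all the way to its second stop (full vacuum). Only push: do not grip the lever knob or the carrier's post, and do not lift or tip the carrier. Leave the bottle, the jar and the wand where they are.

Things in the scene. Friction and masses are not known exactly. Their poses are not given: they have to be found in the camera images.
- nest: Fixed metal nest: plate 12 mm thick, x -120 to +110, y +-85 mm; two rails along x (inner faces y = +-62.5 mm, tops 24 mm above the bench, x -80 to +90), stop bar at the far end (near face x = +85 mm, top 34 mm high). Origin on the bench plane. +x (away from the robot, yaw up to 0.3 rad) is the way home; near end open. Home: carrier origin at x = +30 mm here. Left or right of the valve.
- carrier: Loose black slab 110 (x) x 120 (y) x 16 mm high with a greenish glass plate in its top, 0.17 to 0.34 kg, on the nest's plate between the rails (5 mm play in all). Origin: centre of its underside, 12 mm above the bench; axes as the nest's. Starts 20 to 55 mm short of the stop; slides with 2 to 6 N.
- carrier_edge (a point): Middle of the carrier's near upright face (55 mm towards -x from its centre, at mid height of the slab, 20 mm above the bench): the place to push.
- carrier_post (a point): Middle of the carrier's upright grey grip post, 14 mm in diameter, 25 mm high above the slab, 43 mm towards -x from the carrier's centre; its top is 41 mm above the carrier's underside. Not to be gripped.
- valve: Fixed grey valve box, x -75 to +65, y +-75 mm, 45 mm high; the lever turns on its top. Origin on the bench plane. Its -x side looks roughly to the robot (yaw up to 0.5 rad). A black arc on its top shows the knob's path, with three marks just outside it: start, first detent, second stop.
- lever_pivot (a point): Point on the lever's vertical pivot axis, on the valve box's top (35 mm towards +x from the box origin, 45 mm above the bench). Axes as the box's.
- lever_knob (a point): Axis of the lever's upright black knob, 16 mm in diameter, top 92 mm above the bench; this point is 72 mm above the bench and 80 mm from the pivot axis. The steel arm below is 14 mm wide, its top 54 mm above the bench. The box top around the knob is clear.
- lever (a joint): Lever angle q, rad, anticlockwise from above: starts near 0; first detent 0.5; second, hard stop 1.0. From the pivot the knob lies towards (-cos(q-0.5), -sin(q-0.5)) in the box's x, y: it sweeps from the +y to the -y side along the box's -x side. Springs hold it at 0, 0.5, 1.0: leaving 0 or 0.5 takes about 6 N at the knob; let go past about 0.8 it snaps on to 1.0.
- bottle: Loose white bottle, 56 mm in diameter, 100 mm high, bystander. Origin at the centre of its underside.
- jar: Loose amber jar, 54 mm in diameter, 70 mm high, bystander. Origin at the centre of its underside.
- wand: Loose pale vacuum wand lying across (along its y axis), 155 mm long, 22 mm wide, 16 mm high, bystander. Origin at bench level, about its middle.
Not all that is in view belongs to the job. Several things have the shape of the valve; the one meant has the colours described above.

How it is judged:
On the way, in this order (a step that is already met when the one before it is completed fails the run):
1. the carrier sits home against the far stop (x of carrier in the frame of nest above 0.0265 m and z of carrier in the frame of nest below 0.0145 m and angle between carrier's own z axis and vertical below 0.05 rad), for 0.2 s.
2. the lever is past its first detent and at the second stop (value of joint lever above 0.94 rad), for 0.2 s.
At the end, for the whole second after the job is handed in: The carrier lies flat in the nest within 3.5 mm of the far stop, at rest, and the lever is within 0.06 rad of its second stop (1.0) (all of step 1 and value of joint lever above 0.94 rad and linear speed of carrier below 0.01 m/s); the robot touches nothing.
It fails at once if the carrier is lifted or tipped (z of carrier in the frame of nest above 0.02 m or angle between carrier's own z axis and vertical above 0.12 rad).
It fails at once if the lever knob is pinched between the fingers (horizontal distance between lever_knob and the grasp point below 0.006 m and distance between lever_knob and the grasp point below 0.028 m and contact force between the fingers and lever above 1 N).
It fails at once if the carrier's post is pinched between the fingers (horizontal distance between carrier_post and the grasp point below 0.006 m and distance between carrier_post and the grasp point below 0.028 m and contact force between the fingers and carrier above 1 N).
It fails at once if the bottle, the jar or the wand is moved more than 20 mm or tipped (distance of any of bottle, jar, wand from where it was at the start of the episode above 0.02 m or angle between any of bottle, jar, wand's own z axis and vertical above 0.3 rad).
It also fails if it takes over 46 s, if anything falls off the work surface, if the arm or the gripper's body presses on something with over 40 N, if the wrist force passes 120 N, or if a joint passes its speed limit or range.

## Robot

A 7-joint arm with a two-finger parallel gripper is mounted at the origin on the work surface. World frame = base frame: x ahead of the robot, y to its left, z up, the work surface at z = 0. Lengths are in m, angles in rad, forces in N, time in s.
With the tool pointing down it reaches from about 0.4 to 0.85 m from the base axis. Payload 4.4 kg.
Tool frame: the origin (TCP) lies at the very end of the fingers, on their centre line; the grasp point (between the pads) lies 19 mm behind it (pinch_z is the distance from the TCP to the grasp point, in m); z points along the fingers, y is the line along which they close (so a half turn about z gives the same grasp; the last joint's range is limited). The gripper opens to 94 mm and grips with 3 to 60 N. Pads are 16 mm wide; open, the fingers measure 119 mm over their backs; the gripper's body (75 mm by 177 mm) begins 78 mm behind the grasp point.
Start: joints at [1.147, 0.628, 0.038, 1.517, -0.027, 0.996, -0.02], TCP at [0.228, -0.609, 0.205] pointing down, gripper open.
Joint ranges: [-3.06, 3.06], [-0.37, 2.12], [-1.25, 1.32], [0.18, 2.47], [-1.1, 4.24], [0.23, 1.98], [-2.94, 2.94]. Speed limits (rad/s): [2.57, 2.57, 3.14, 3.14, 3.14, 3.14, 3.14].

## Interface

Orientations are given as a rotation vector (axis times angle).
In Python, from cell import * gives the robot as it stands. Calls block until the motion is done:
- move_pose(position, orientation): joint-space move of the TCP to a pose.
- move_linear(position, rate=0.15, ori=None, force_limit=None): straight line of the TCP; ori=None keeps the orientation; rate is the mean speed in m/s. With force_limit (N) it stops when the force on the tool has changed by that much, and returns True; else False.
- goto_joints(angles): joint-space move.
- gripper_to(opening): opening from 0.0 (shut) to 1.0 (fully open); the grip force is fixed at half the most; returns when the fingers have stopped.
- wait(seconds).
- solve_ik(position, orientation): joint angles nearest the present ones, or None.
- read_state(): the state.
- snapshot(name): name is "scene" or "top" or "wrist"; returns a dict with "image" (420x560x3 uint8, blue, green, red), "intrinsics" (3x3 intrinsics, pixels), "k1" (the pictures are not rectified: a ray, as slopes to the right and down, at radius r is drawn at 1 + k1 r^2 times it, then the intrinsics apply), "view" (4x4, takes a point from world to camera coordinates). Camera axes: x right, y down, z forward; pixel columns grow to the right and rows downward; lengths in m; the calibration is good to about 2 mm. A picture is of the moment at which its call begins. There is no depth.
A pose or a line that the arm cannot do raises IKError and nothing moves.
- finish_job(): hands the job in; it is judged then, once.
The state is a dict: "t": time; "joint_positions": joint angles; "dq": joint speeds; "tau": joint torques, N m; "ee_pos": TCP position; "tool_rot": TCP orientation; "contact_force": force on the tool from outside, world axes, zero at the start; "moment": the same for the moment, N m; "finger_gap": opening from 0.0 (shut) to 1.0 (fully open); "grasp_force": force on a finger pad.
Only numpy, scipy, OpenCV 4.12 (cv2) and the standard library are available. Lean on these libraries where they do the work, as an engineer would, in place of code of your own. Each camera call takes 0.05 s, during which the arm holds its last target. There are 200 camera calls.

## Working session

There is one attempt and no reset: what is moved stays moved. The work goes in short steps, each a Python script; the robot and the scene stay as the last script left them, time stands still between calls to the robot, and variables do not carry over. Pictures are saved under pics/ and viewed, at most 10 in all, crops included, and the job is handed in when it is done.

```bash
mkdir -p pics; ls; python3 - <<'E'
from cell import *
import cv2,numpy as np,pickle
d={}
for n in("top","scene"):
    s=snapshot(n);cv2.imwrite(f"pics/{n}0.png",s["image"]);d[n]=s;print(n,s["intrinsics"],s["k1"],s["view"])
pickle.dump(d,open("snap0.pkl","wb"))
s=read_state();print(s["t"],s["tool_rot"],s["ee_pos"],s["contact_force"])
E
```

```text
pics
top [[436.46125573   0.         276.87980184]
 [  0.         436.46125573 212.08901046]
 [  0.           0.           1.        ]] -0.04424950392477903 [[-0.02389263 -0.9996339   0.01269655  0.00733543]
 [-0.98717495  0.02158582 -0.15817608  0.60663816]
 [ 0.15784411 -0.01631296 -0.98732929  1.23075905]
 [ 0.          0.          0.          1.        ]]
scene [[430.45252335   0.         278.42286766]
 [  0.         430.45252335 208.58845383]
 [  0.           0.           1.        ]] -0.034707373167008004 [[ 0.39584703  0.91831273 -0.00261918 -0.22859363]
 [ 0.79172825 -0.34272391 -0.50567449 -0.43532991]
 [-0.46526498  0.19809607 -0.86272037  1.40086574]
 [ 0.          0.          0.          1.        ]]
0.1 [-3.08985204e+00 -5.58730812e-01  5.25866116e-04] [ 0.22744739 -0.60829488  0.20467298] [-0.39628967 -0.16522045  0.62984457]
```

View pics/top0.png

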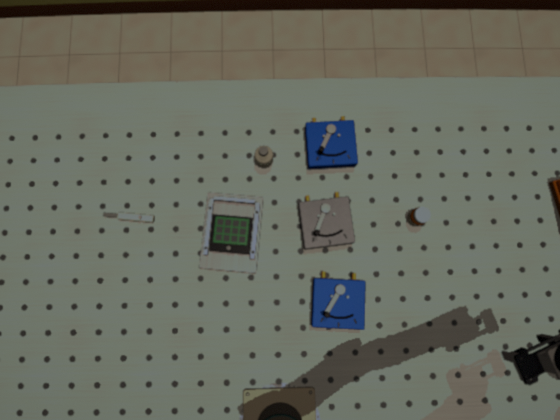

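View pics/scene0.png

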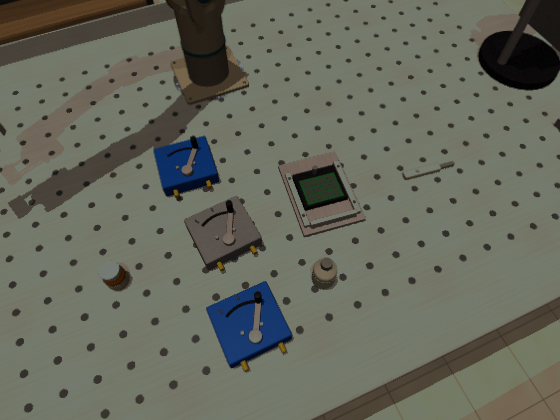

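The top view (up = +x, left = +y) shows the nest and carrier around (231,232) and the grey valve at (327,222). There are blue decoys at (331,145) and (338,303). The bottle/jar are at (264,156) and (420,216), and the wand is at (130,216). I'll zoom in.

```bash
cat > h.py <<'E'
import cv2,numpy as np
def ray(s,px):
    K=s["intrinsics"];V=s["view"]
    p=(np.array(px,float)-K[:2,2])/[K[0,0],K[1,1]]
    q=cv2.undistortPoints(np.array([[px]],float),K,np.array([s["k1"],0,0,0]))[0,0]
    R=V[:3,:3];c=-R.T@V[:3,3];return c,R.T@np.r_[q,1]
def plane(s,px,z):
    c,d=ray(s,px);return (c+d*(z-c[2])/d[2])
def proj(s,P):
    V=s["view"];r,_=cv2.Rodrigues(V[:3,:3])
    return cv2.projectPoints(np.array(P,float).reshape(-1,1,3),r,V[:3,3],s["intrinsics"],np.array([s["k1"],0,0,0.]))[0][:,0]
def zoom(im,x0,y0,w,h,k,g=0.5):
    c=cv2.resize(im[y0:y0+h,x0:x0+w],None,fx=k,fy=k,interpolation=cv2.INTER_CUBIC)
    return (255*(c/255.)**g).astype(np.uint8)
E
python3 - <<'E'
from h import *;import pickle
d=pickle.load(open("snap0.pkl","rb"))
cv2.imwrite("pics/z1.png",zoom(d["top"]["image"],190,180,180,110,4.4))
cv2.imwrite("pics/z2.png",zoom(d["scene"]["image"],175,140,200,135,4))
E
```

```text
(no output)
```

View pics/z1.png

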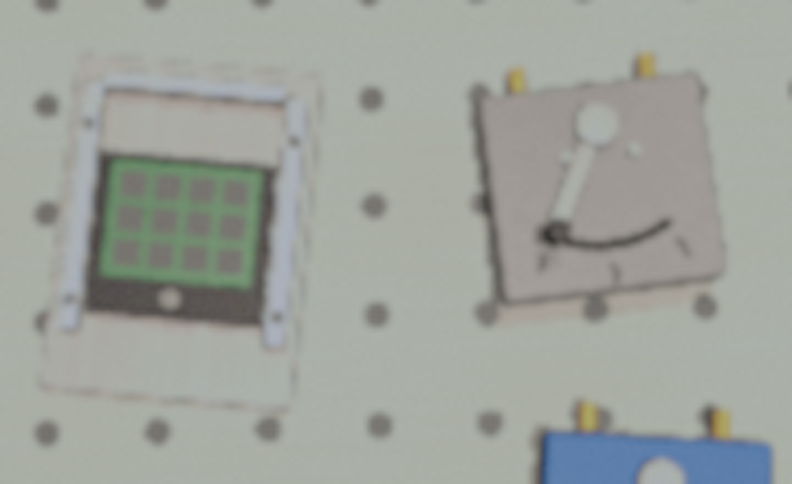

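View pics/z2.png

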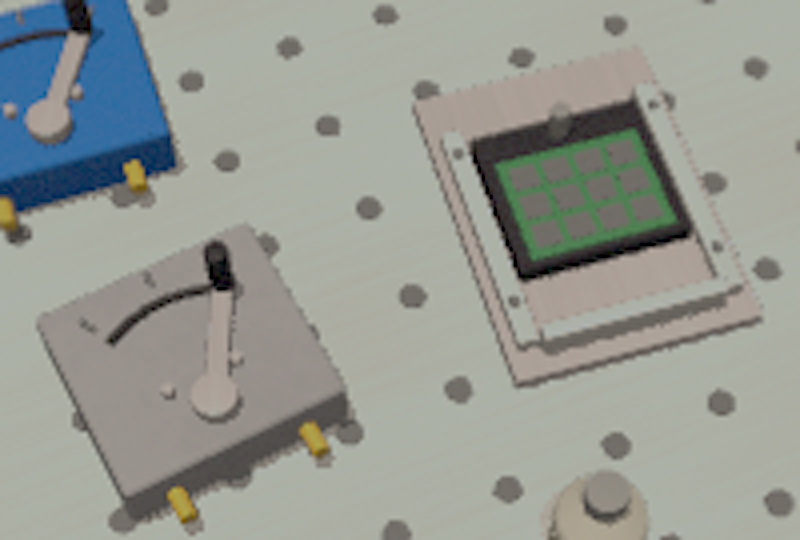

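Zoom 1 shows:
- **Nest plate corners:** (40,388), (292,410), (322,72), (80,55).
- **Carrier:** near top edge (86,312)–(265,325), far edge (105,153)–(277,167), post top (170,298).
- **Valve:** top corners (480,95), (702,72), (723,273), (503,302), pivot (597,123), knob (553,234).

Zoom 2 agrees with this: plate corners (413,103), (640,50), (762,318), (518,385), and valve corners (245,226), (345,390), (128,500), (38,320).

```bash
python3 - <<'E'
from h import *;import pickle
d=pickle.load(open("snap0.pkl","rb"))
T=lambda u,v,z:plane(d["top"],((u+.5)/4.4-.5+190,(v+.5)/4.4-.5+180),z)
S=lambda u,v,z:plane(d["scene"],((u+.5)/4-.5+175,(v+.5)/4-.5+140),z)
def fit(loc,W):
    loc=np.array(loc,float);W=np.array(W)[:,:2];lc=loc-loc.mean(0);wc=W-W.mean(0)
    H=lc.T@wc;th=np.arctan2(H[0,1]-H[1,0],H[0,0]+H[1,1])
    R=np.array([[np.cos(th),-np.sin(th)],[np.sin(th),np.cos(th)]])
    t=W.mean(0)-R@loc.mean(0);return th,t,1e3*np.linalg.norm(loc@R.T+t-W,axis=1)
np.set_printoptions(precision=4,suppress=True)
N=[(-.12,.085),(-.12,-.085),(.11,-.085),(.11,.085)]
print("nest T",*fit(N,[T(40,388,.012),T(292,410,.012),T(322,72,.012),T(80,55,.012)]))
# scene: near=upper; +y = right
print("nest S",*fit(N,[S(640,50,.012),S(413,103,.012),S(518,385,.012),S(762,318,.012)]))
C=[(-.055,.06),(-.055,-.06),(.055,-.06),(.055,.06)]
print("car T",*fit(C,[T(86,312,.028),T(265,325,.028),T(277,167,.028),T(105,153,.028)]))
print("car S",*fit(C,[S(636,97,.028),S(472,143,.028),S(527,277,.028),S(690,233,.028)]))
V=[(.065,.075),(.065,-.075),(-.075,-.075),(-.075,.075)]
print("val T",*fit(V,[T(480,95,.045),T(702,72,.045),T(723,273,.045),T(503,302,.045)]))
print("val S",*fit(V,[S(345,390,.045),S(128,500,.045),S(38,320,.045),S(245,226,.045)]))
print("piv",T(597,123,.055),S(215,395,.055),"knob",T(550,232,.092),S(215,247,.092))
print("post",T(170,298,.053),S(560,112,.053))
E
```

```text
nest T -0.1077130399623126 [0.5611 0.1299] [0.3664 0.5474 1.6648 2.0535]
nest S -0.11765444025925431 [0.5609 0.1308] [1.8459 0.7792 1.8218 1.6892]
car T -0.1017849847841638 [0.5477 0.1293] [0.9508 1.8455 2.1449 2.2435]
car S -0.10953445475050615 [0.5493 0.1328] [2.8209 1.2413 2.7361 4.5176]
val T 0.08127481188751039 [ 0.5808 -0.151 ] [1.4377 1.7649 3.8018 0.8123]
val S 0.10248470687784593 [ 0.5805 -0.1507] [2.8864 2.0461 3.0556 3.4884]
piv [ 0.6159 -0.1484  0.055 ] [ 0.6124 -0.1466  0.055 ] knob [ 0.5397 -0.1105  0.092 ] [ 0.5366 -0.115   0.092 ]
post [0.5061 0.136  0.053 ] [0.5048 0.1366 0.053 ]
```

```bash
cat >> h.py <<'E'
from scipy.spatial.transform import Rotation as Ro
def ori(psi): return (Ro.from_euler('z',psi)*Ro.from_matrix(np.diag([1.,-1,-1]))).as_rotvec()
def fr(o,yaw,x,y,z): return [o[0]+np.cos(yaw)*x-np.sin(yaw)*y,o[1]+np.sin(yaw)*x+np.cos(yaw)*y,z]
NO,NY=(.561,.1302),-.112
VO,VY=(.5807,-.151),.092
E
python3 - <<'E'
from cell import *;from h import *
np.set_printoptions(precision=4,suppress=True)
L=lambda p:(np.array(p[:2])-NO)@[[np.cos(NY),-np.sin(NY)],[np.sin(NY),np.cos(NY)]]
gripper_to(0.0)
move_pose(fr(NO,NY,-.11,0,.15),ori(NY))
move_linear(fr(NO,NY,-.11,0,.017),rate=.12)
hit=move_linear(fr(NO,NY,-.042,0,.017),rate=.06,force_limit=20)
s=read_state();print(hit,L(s["ee_pos"]),s["ee_pos"],s["contact_force"],s["t"])
hit=move_linear(fr(NO,NY,-.022,0,.017),rate=.03,force_limit=14)
s=read_state();print(hit,L(s["ee_pos"]),s["contact_force"],s["t"])
im=snapshot("top");cv2.imwrite("pics/z3.png",zoom(im["image"],190,180,180,110,4.4))
E
```

```text
False [-0.0419  0.0001] [0.5193 0.135  0.017 ] [ 0.0003 -1.0424 -0.9185] 6.825
True [-0.0355 -0.0002] [-0.0436  0.7564 -0.2089] 7.2833
```

View pics/z3.png

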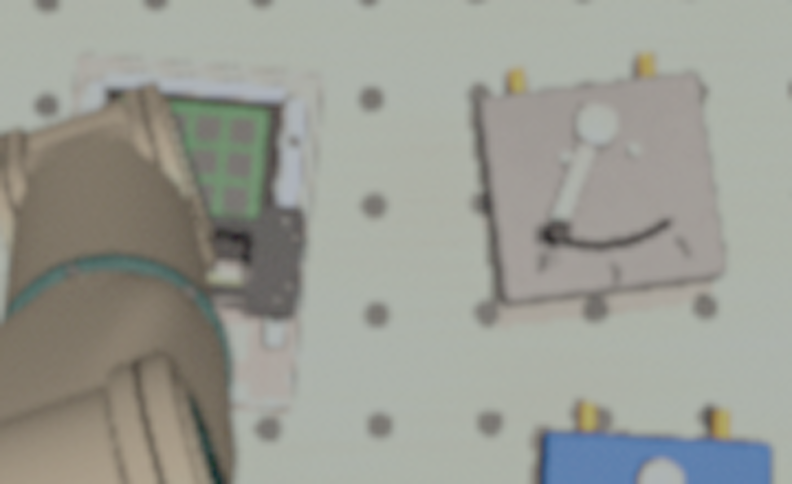

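The carrier's far edge now appears to meet the stop bar (around (190–280, 100)), but the arm hides most of it. I'll press once more, back off and look again.

```bash
python3 - <<'E'
from cell import *;from h import *
np.set_printoptions(precision=4,suppress=True)
L=lambda p:(np.array(p[:2])-NO)@[[np.cos(NY),-np.sin(NY)],[np.sin(NY),np.cos(NY)]]
hit=move_linear(fr(NO,NY,-.022,0,.017),rate=.02,force_limit=22)
s=read_state();print(hit,L(s["ee_pos"]),s["contact_force"],s["t"])
wait(.2);move_linear(fr(NO,NY,-.08,0,.017),rate=.12)
move_linear(fr(NO,NY,-.08,0,.18),rate=.2)
kn=lambda q,b,z:fr(VO,VY,.035-.08*np.cos(q-.5)+b*-np.sin(q-.5),-.08*np.sin(q-.5)+b*np.cos(q-.5),z)
move_pose(kn(0,.05,.14),ori(VY-.5))
im=snapshot("top");cv2.imwrite("pics/z4.png",zoom(im["image"],190,180,180,110,4.4))
print(read_state()["t"],read_state()["contact_force"])
E
```

```text
True [-0.0357 -0.0005] [ 0.2001 -0.0808  0.66  ] 7.8917
10.5333 [ 0.24    0.8334 -0.1891]
```

View pics/z4.png

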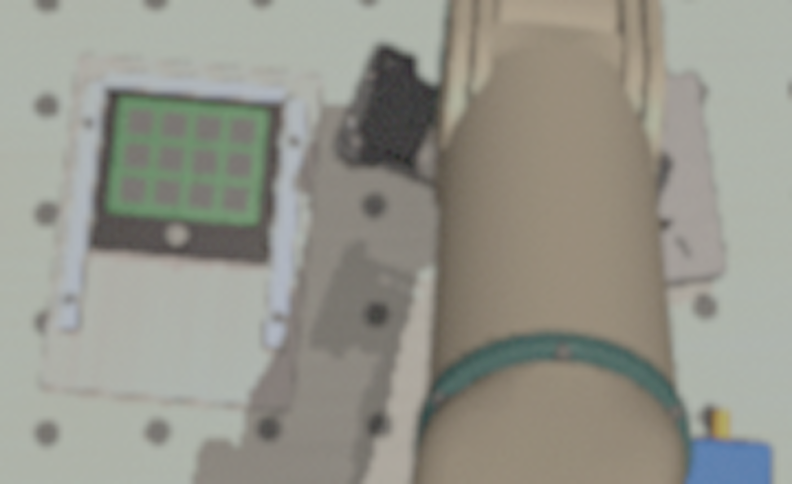

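The carrier is flush against the stop bar, with no gap along (105–285, 95), and the second press stopped at the same place. Next, the lever.

```bash
python3 - <<'E'
from cell import *;from h import *
np.set_printoptions(precision=4,suppress=True)
kn=lambda q,b,z:fr(VO,VY,.035-.08*np.cos(q-.5)+b*-np.sin(q-.5),-.08*np.sin(q-.5)+b*np.cos(q-.5),z)
Z=.063
print(move_linear(kn(0,.05,Z),rate=.1,force_limit=15))
h=move_linear(kn(0,.005,Z),rate=.03,force_limit=3)
s=read_state();p=s["ee_pos"]
b=np.dot(np.array(p)-kn(0,0,Z),np.array(kn(0,1,Z))-kn(0,0,Z));print("touch",h,b,s["contact_force"],s["t"])
if h and .012<b<.03:
    for q in np.arange(.1,1.11,.1):
        h=move_linear(kn(q,b,Z),rate=.05,ori=ori(VY+q-.5),force_limit=25)
        s=read_state();print(round(q,2),h,s["ee_pos"],s["contact_force"],s["t"])
        if h:break
    print(kn(1,b,Z))
E
```

```text
False
touch True 0.015171078310713489 [1.4679 3.0577 1.4943] 12.5417
0.1 False [ 0.5441 -0.1075  0.0628] [ 0.8189  4.927  -0.5393] 12.8583
0.2 False [ 0.54   -0.1175  0.0629] [-0.6147 -0.5666  0.5466] 13.175
0.3 False [ 0.5376 -0.1249  0.063 ] [ 0.8176 -0.3349  0.7559] 13.4917
0.4 False [ 0.5358 -0.132   0.063 ] [0.0447 0.6314 1.0955] 13.8083
0.5 False [ 0.535 -0.139  0.063] [0.5582 1.1739 0.0051] 14.125
0.6 False [ 0.5343 -0.1464  0.063 ] [1.4738 5.0251 0.5694] 14.4417
0.7 False [ 0.5344 -0.1575  0.063 ] [-0.1346  0.4522 -0.1933] 14.7583
0.8 False [ 0.5356 -0.165   0.0629] [ 0.1737  0.4947 -0.0968] 15.075
0.9 False [ 0.5377 -0.1721  0.0629] [-0.0828 -0.2313 -0.4934] 15.3917
1.0 False [ 0.5389 -0.1756  0.0628] [-2.4148  6.8101  4.3716] 15.7083
1.1 True [ 0.537 -0.176  0.062] [-1.7011  0.2734  0.5341] 15.9333
[np.float64(0.5407000884894035), np.float64(-0.17983692394042294), 0.063]
```

```bash
python3 - <<'E'
from cell import *;from h import *
kn=lambda q,b,z:fr(VO,VY,.035-.08*np.cos(q-.5)+b*-np.sin(q-.5),-.08*np.sin(q-.5)+b*np.cos(q-.5),z)
move_linear(kn(.95,.05,.063),rate=.1)
move_linear(kn(.95,.05,.18),rate=.15)
move_pose([.42,.0,.3],ori(0))
goto_joints([1.147,.628,.038,1.517,-.027,.996,-.02])
wait(.3)
im=snapshot("top");cv2.imwrite("pics/z5.png",zoom(im["image"],190,180,180,110,4.4))
im=snapshot("scene");cv2.imwrite("pics/z6.png",zoom(im["image"],175,140,200,135,4))
T=lambda u,v,z:plane(snapshot("top"),((u+.5)/4.4-.5+190,(v+.5)/4.4-.5+180),z)
print(read_state()["t"],proj(snapshot("top"),[kn(1,0,.092)]),proj(snapshot("scene"),[kn(1,0,.092)]))
E
```

```text
20.9333 [[343.43903257 228.32993441]] [[199.71899814 216.48880136]]
```

View pics/z5.png

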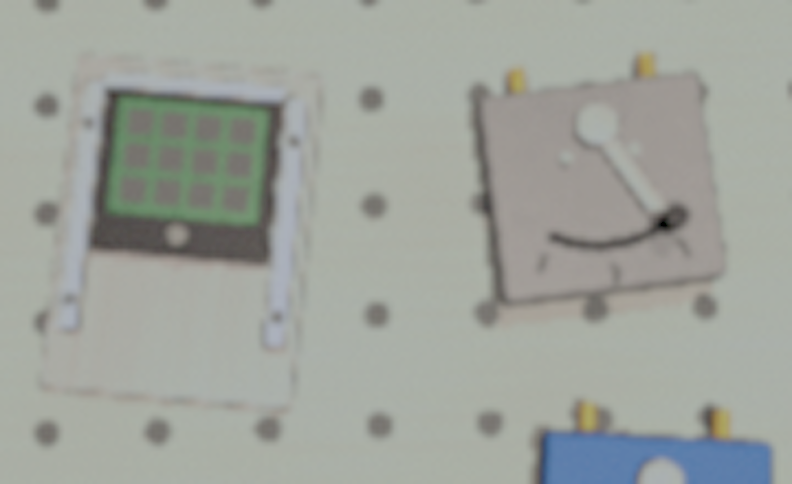

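View pics/z6.png

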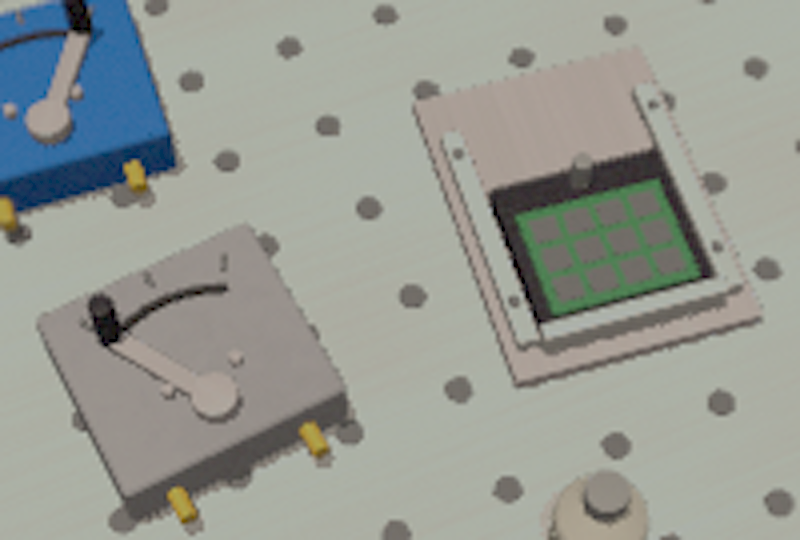

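The knob top is at (677,213), against (676,213) predicted for q = 1.0, and the carrier is flush with the stop bar. The robot is clear of everything.

```bash
python3 -c "
from cell import *
print(finish_job())"
```

```text
the job is handed in; nothing more can be done
None
```

I pushed the carrier home against the far stop, then the lever through its first detent to the second stop; the last pictures show both in place, and I handed the job in at about 21 s, with no verdict returned.

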